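# Set the ratchet to loosen and back out the vessel clamp screw

### The job

The steel pressure vessel on the bench is shut by a clamp screw with a ratchet wrench on it, and the ratchet is still set to tighten (its small black lever stands on the red-dot side). Flip the lever fully over to the green-dot side, then swing the handle back and forth to turn the screw counter-clockwise (seen from above) until it comes up firmly against its hidden captive stop: lean on the middle of the grip there with about 15 N for a moment, never with more than 25 N, and let go. Do not tighten the screw and do not disturb the timer, the tip box or the amber bottle.

Things in the scene. Friction and masses are not known exactly. Their poses are not given: they have to be found in the camera images.
- clamp_stand: Clamp stand, fixed: grey base plate 110 x 150 x 12 mm, two steel columns, aluminium cross-head 92 x 140 mm with its top 100 mm above the bench, a closed steel vessel below it. Origin: centre of the underside; its z axis is the common vertical axis of screw, ratchet and lever, its x axis the middle of the handle's swing. Two studs beside the handle's neck limit the swing.
- ratchet_handle (a joint): Swing of the ratchet handle about the screw axis, rad: 0 = along the stand's x axis, grows counter-clockwise from above. The studs limit it to -0.7..0.7: a hard block there is not the screw's stop. Alone it drags with 0.3 N m (2 N at the grip); up to 20 degrees of idle play before the pawl catches (18 teeth).
- handle_grip (a point): Middle of the black rubber grip of the handle: 150 mm from the screw axis, 121 mm above the bench. The grip is a level bar of 20 mm diameter, 103 to 193 mm from the axis; free space round and below it. Its x axis points outward along the handle, its z axis up.
- direction_lever (a joint): Lever on the ratchet head, rad, relative to the handle, about the screw axis; grows clockwise from above. -0.45 = at the red dot (tighten: clockwise swings drive the screw, others slip), +0.45 = at the green dot (loosen: counter-clockwise swings drive). Beyond 0.33 it is flipped; between, neither drives. Stays where left; 3 to 5 N at the post move it, over 10 N at its end drag the handle along.
- lever_post (a point): Top of the lever's upright black thumb post: 10 mm diameter, 29 mm from the screw axis on the side away from the handle, standing 23 mm above the lever arm, top 160.5 mm above the bench. The head below is a steel disc of 62 mm diameter, top 133 mm above the bench, the lever arm's top is at 137.5 mm.
- clamp_screw (a joint): Turn of the clamp screw, rad: 0 = tight as at the start, grows as it loosens (counter-clockwise from above). Friction 0.7 N m (with the handle's drag 7 N at the grip); stays where left. Its captive stop is first met somewhere from 1.15 to 1.95, hidden and different each time: it must be felt; it takes two or more swings. A white mark on the flange below the ratchet head turns with it.
- screw_dog: Small sprung dog on the screw, hidden in the cross-head 50 mm from the screw axis (origin at its centre), which meets the fixed stop pin. At the stop the middle of the grip still gives about 0.7 mm per N. 10 N on the middle of the grip presses the dog on the pin with about 10 N, 15 N with about 25 N, 25 N with about 55 N.
- timer: Small white bench timer, 68 x 62 x 19 mm, loose, a bystander. Origin: centre of its underside.
- tip_box: Pipette-tip box with clear lid, 76 x 118 x 68 mm, loose, a bystander. Origin: centre of its underside.
- bottle_amber: Amber reagent bottle, 58 mm diameter, 116 mm tall, loose, a bystander. Origin: centre of its underside.

How it is judged:
On the way, in this order (a step that is already met when the one before it is completed fails the run):
1. the direction lever is flipped over to the green-dot (loosen) side (value of joint direction_lever above 0.33 rad), for 0.2 s.
2. the screw is backed out and its dog pressed firmly on the captive stop (over 12 N there, about 11 N at the grip) (contact force between screw_dog and anything else above 12 N and value of joint clamp_screw above 1.1 rad), for 0.2 s.
At the end, for the whole second after the job is handed in: The lever stands on the loosen side (beyond 0.33 rad), the screw is backed out and still rests against its captive stop (over 1 N there; beyond 1.1 rad), the handle is at rest (under 0.05 rad/s) (value of joint clamp_screw above 1.1 rad and value of joint direction_lever above 0.33 rad and contact force between screw_dog and anything else above 1 N and not (velocity of joint ratchet_handle above 0.05 rad/s) and not (velocity of joint ratchet_handle below -0.05 rad/s)); the robot touches nothing.
It fails at once if the screw is tightened (turned more than 0.1 rad clockwise from its start) (value of joint clamp_screw below -0.1 rad).
It fails at once if the stop is overloaded: more than 62 N between dog and stop, from more than 25 N at the middle of the grip (contact force between screw_dog and anything else above 62 N).
It fails at once if a bystander is moved more than 20 mm (distance of any of timer, tip_box, bottle_amber from where it was at the start of the episode above 0.02 m).
It also fails if it takes over 67 s, if anything falls off the work surface, if the arm or the gripper's body presses on something with over 40 N, if the wrist force passes 120 N, or if a joint passes its speed limit or range.

### The arm

A 6-joint arm with a two-finger parallel gripper is mounted at the origin on a cart in front of the work surface, level with it; the furniture and walls round the work are solid. World frame = base frame: x ahead of the robot, y to its left, z up, the work surface at z = 0. Lengths are in m, angles in rad, forces in N, time in s.
With the tool pointing down it reaches from about 0.325 to 1 m from the base axis. Payload 5.1 kg.
Tool frame: the origin (TCP) lies at the centre of the arm's flange, where the gripper is bolted on; the fingertips stand 173 mm ahead of it and the grasp point (between the pads) lies 155 mm ahead of it (env.tcp_to_tips is the distance from the TCP to the fingertips, in m); y points along the fingers, z is the direction in which the jaws open and shut, and the axes are right-handed (so a half turn about y gives the same grasp; the last joint's range is limited). The gripper opens to 85 mm and grips with 20 to 120 N. Pads are 22 mm wide; open, the fingers measure 114 mm over their backs; the gripper's body (76 mm by 85 mm) begins 54 mm behind the grasp point. The pads swing forward as they close: fully open they stand 13 mm farther back than shut.
Start: joints at [1.022, 0.124, 1.65, -0, 1.367, -0.083], TCP at [0.292, 0.581, 0.405] pointing down, gripper open.
Joint ranges: [-2.61, 2.61], [-1.02, 2.33], [0.03, 2.71], [-1.35, 4.49], [0.32, 2.68], [-2.91, 2.91]. Speed limits (rad/s): [2.57, 2.57, 3.14, 3.14, 3.14, 3.14].

### API

Orientations are given as [roll, pitch, yaw] about the fixed x, y, z axes, in that order (R = Rz(yaw) Ry(pitch) Rx(roll)).
In Python, from cell import env gives the robot as it stands.
- The arm moves only by the tool play_rows, never from a script. Its argument "increments" is a list of rows, each a list of 5 numbers: the shift along the tool's x, y, z in mm, then the turn about the tool's y in rad, then the gripper command: -1 is fully open, 1 is shut, values between are in proportion. A call has exactly 8 rows; each row is the pose to reach, as a shift and turn from the pose commanded when the call began, along the tool's axes at that moment; what a row does not reach only later rows make up. A row lasts 1/12 s, in which the tool goes at most 41.7 mm and 7.16 degrees, less where a joint would pass 70% of its speed; a pose out of reach is approached as far as the arm can. A call with a gripper value outside its range is refused whole. The fingers move at their own pace and stop on an object; the grip force is fixed at half the most. Time passes only in rows, so rows that repeat a pose let the fingers close, or fill a call up. It gives the time, the measured TCP pose, the force and the opening at its end, in the units of the state.
- env.state(): the state, without advancing time (a new reading comes with each control period).
- env.capture(name): name is "scene" or "top"; returns a dict with "frame" (400x640x3 uint8, red, green, blue), "intrinsics" (3x3 intrinsics, pixels), "R" (3x3) and "t" (3): a world point X has camera coordinates R X + t. Camera axes: x right, y down, z forward; pixel columns grow to the right and rows downward; lengths in m; the calibration is good to about 2 mm. A picture is of the moment at which its call begins. There is no depth.
- env.close_job(): hands the job in, once; it reports no verdict.
Trained networks look in a picture, given as the dict that the camera call returned (one of the last four; its "shot" number tells which), for a name from the list of things; names that differ only in an ending like _2 or _b are one class to them, and where a whole thing is asked for, a point or a joint stands for the part that bears it (a point fixed in the world has none). Each returns a list of dicts, best first, with "p" (0 to 1); they miss things now and then, are a little off and sometimes report something else, mostly with a low value. They report only what shows in the picture. A call takes as long as a camera call.
- env.boxes_of(picture, query): "rect" ([centre column, centre row, width, height] in pixels, round what is visible of it).
- env.masks_of(picture, query): "mask" (400x640 bool, what is visible of it) and "rect" ([centre column, centre row, width, height] in pixels, round what is visible of it).
- env.spot_point(picture, query): "xy" ([column, row] in pixels: a listed point, or the origin of a listed thing).
The state is a dict: "time": time; "q": joint angles; "qvel": joint speeds; "effort": joint torques, N m; "tool_pos": TCP position; "ee_rot": TCP orientation; "wrist_force": force on the tool from outside, world axes, zero at the start; "wrist_torque": the same for the moment, N m; "grip_width": opening from 0.0 (shut) to 1.0 (fully open).
Only numpy, scipy, OpenCV 4.12 (cv2) and the standard library are available. Lean on these libraries where they do the work, as an engineer would, in place of code of your own. Each camera call takes 0.05 s, during which the arm holds its last target.

## Working session

There is one attempt and no reset: what is moved stays moved. The work goes in short steps, Python scripts to look and compute and a tool call to move; the robot and the scene stay as the last step left them, time stands still between calls to the robot, and variables do not carry over. Pictures are saved under pics/ and viewed, and the job is handed in when it is done.

Besides the shell and the picture viewer there is one more tool, called after "Emit:" by a JSON object that holds its "op" and its "data", one argument or row to a line. play_rows: Moves the arm, as the interface text tells. Its arguments: {"type":"object","properties":{"increments":{"type":"array"}},"required":["increments"]}

```bash
ls; mkdir -p pics; cat > h.py <<'E'
import numpy as np,cv2,pickle
from cell import env
def cap(n,f):
    p=env.capture(n); cv2.imwrite('pics/'+f,p['frame'][:,:,::-1]); return p
def ray(p,uv,z):
    K=np.array(p['intrinsics']);R=np.array(p['R']);t=np.array(p['t'])
    d=R.T@np.linalg.inv(K)@np.array([uv[0],uv[1],1.]); c=-R.T@t
    return c+d*(z-c[2])/d[2]
def proj(p,X):
    v=np.array(p['intrinsics'])@(np.array(p['R'])@np.array(X)+np.array(p['t'])); return v[:2]/v[2]
E
python3 - <<'E'
from h import *
np.set_printoptions(precision=4,suppress=True)
for n in ['scene','top']:
    p=cap(n,n+'1.png')
    R=np.array(p['R']);print(n,'cam',-R.T@np.array(p['t']),R[2])
    for q,z in [('clamp_stand',0),('handle_grip',.121),('lever_post',.1605),('timer',0),('tip_box',0),('bottle_amber',0)]:
        for r in env.spot_point(p,q)[:2]: print(q,r['p'],r['xy'],ray(p,r['xy'],z))
s=env.state();print(s)
E
```

```text
pics
scene cam [-0.13   1.245  0.955] [ 0.4162 -0.747  -0.5184]
clamp_stand 0.9 [314.3, 236.8] [0.5216 0.0905 0.    ]
timer 0.59 [383.2, 191.5] [ 0.4496 -0.2801  0.    ]
bottle_amber 0.86 [235.7, 273.1] [0.6232 0.3581 0.    ]
top cam [0.4856 0.0248 1.2329] [ 0.0523  0.0138 -0.9985]
clamp_stand 0.58 [310.9, 209.7] [0.5283 0.075  0.    ]
handle_grip 0.79 [360.3, 204.0] [ 0.5399 -0.0705  0.121 ]
lever_post 0.64 [294.3, 210.9] [0.5196 0.114  0.1605]
timer 0.96 [424.8, 228.9] [ 0.467  -0.2822  0.    ]
tip_box 0.92 [422.6, 183.9] [ 0.6086 -0.2776  0.    ]
bottle_amber 0.79 [223.2, 177.6] [0.6312 0.3538 0.    ]
{'time': 0.7, 'q': array([ 1.0224,  0.1238,  1.6502, -0.    ,  1.3675, -0.0826]), 'qvel': array([-0.0024, -0.0014,  0.0004, -0.0017, -0.0013,  0.0003]), 'effort': array([ -0.0014, -42.3432, -36.5662,  -0.0003,   0.0004,   0.    ]), 'tool_pos': array([0.292 , 0.5807, 0.4048]), 'ee_rot': array([-1.5707, -0.    , -0.4658]), 'wrist_force': array([ 0.2768, -1.1233, -0.3448]), 'wrist_torque': array([-0.0506,  0.0255,  0.0273]), 'grip_width': 1.003930047512207}
```

View pics/scene1.png

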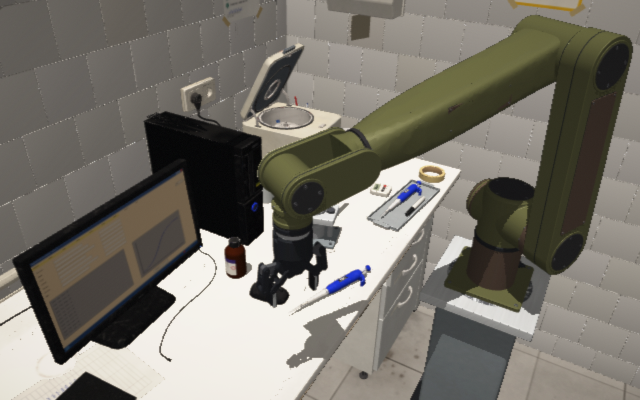

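```bash
python3 -c "
import cv2;a=cv2.imread('pics/top1.png');cv2.imwrite('pics/top1c.png',cv2.resize(a[140:280,200:460],None,fx=3,fy=3,interpolation=2))
a=cv2.imread('pics/scene1.png');cv2.imwrite('pics/scene1c.png',cv2.resize(a[130:280,240:440],None,fx=4,fy=4,interpolation=2))"
```

```text
(no output)
```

View pics/top1c.png

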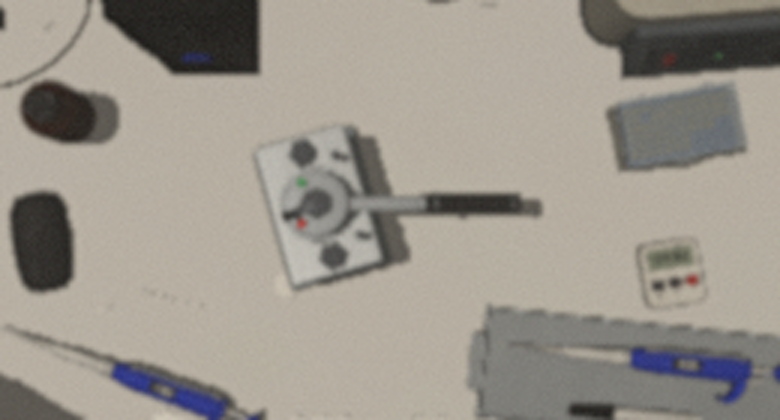

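View pics/scene1c.png

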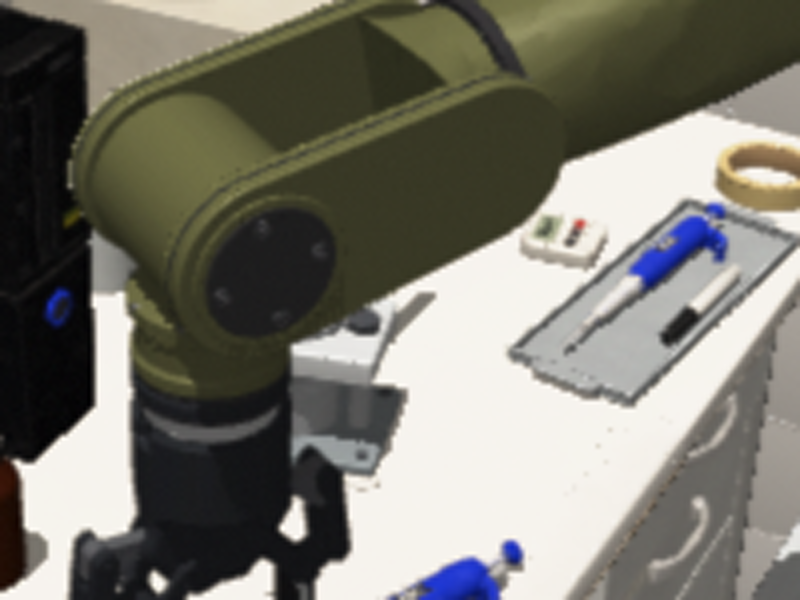

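```bash
python3 -c "
import cv2;a=cv2.imread('pics/top1.png');cv2.imwrite('pics/top1d.png',cv2.resize(a[170:245,275:385],None,fx=7,fy=7,interpolation=2))"
```

```text
(no output)
```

View pics/top1d.png

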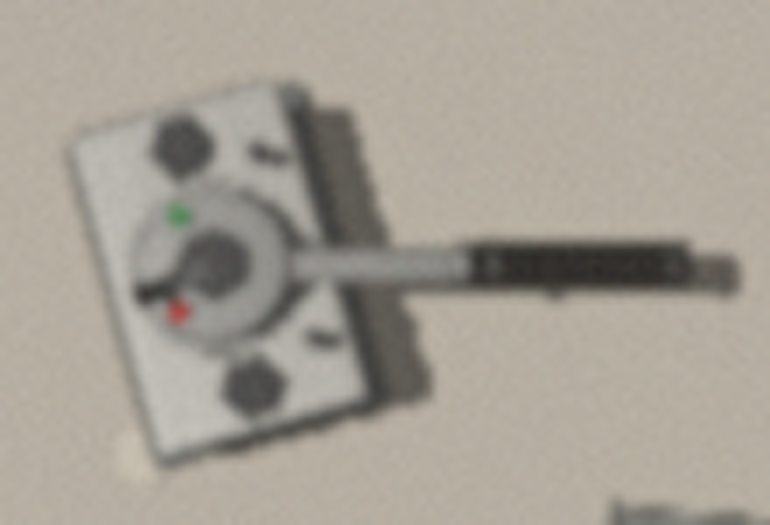

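```bash
python3 - <<'E'
from h import *
np.set_printoptions(precision=4,suppress=True)
p=env.capture('top')
f=lambda u,v,z:ray(p,(u/7+275,v/7+170),z)
A=[f(*c,.1) for c in [(72,148),(160,462),(368,400),(285,85)]]
print(np.array(A),'mean',np.mean(A,0))
for a,b in[(0,1),(1,2),(3,2),(0,3)]: d=A[b]-A[a];print(np.hypot(*d[:2]),np.degrees(np.arctan2(d[1],d[0])))
c=f(215,265,.133);print('disc',c,'bolts',(f(183,147,.11)+f(255,387,.11))/2)
g=f(580,265,.121);d=g-c;print('grip',g,np.hypot(*d[:2]),np.degrees(np.arctan2(d[1],d[0])))
q=f(150,292,.15);d=q-c;print('post',q,np.hypot(*d[:2]),np.degrees(np.arctan2(d[1],d[0])))
# model overlay check
from numpy import cos,sin
im=cv2.imread('pics/top1.png');S=7
im=cv2.resize(im[170:245,275:385],None,fx=S,fy=S,interpolation=2)
C=np.array([0.5275,0.079]);
def mk(x,y,z,col):
    u=proj(p,(x,y,z));cv2.circle(im,(int((u[0]-275+.5)*S-.5),int((u[1]-170+.5)*S-.5)),2,col,-1)
C=c[:2]
for t in np.linspace(0,6.28,60): mk(C[0]+.031*cos(t),C[1]+.031*sin(t),.133,(255,0,255))
cv2.imwrite('pics/ov1.png',im)
E
```

```text
[[0.5791 0.1454 0.1   ]
 [0.4489 0.1087 0.1   ]
 [0.4742 0.0227 0.1   ]
 [0.605  0.0568 0.1   ]] mean [0.5268 0.0834 0.1   ]
0.13524879402367593 -164.25763101598437
0.08962543087787342 -73.56826883683806
0.13512932850961773 -165.39945541036553
0.09231640818203316 -73.67916885407439
disc [0.5289 0.0841 0.133 ] bolts [0.5291 0.0838 0.11  ]
grip [ 0.5289 -0.0635  0.121 ] 0.1476182652755341 -89.99069889519753
post [0.5176 0.109  0.15  ] 0.027290496882710256 114.44077414251421
```

View pics/ov1.png

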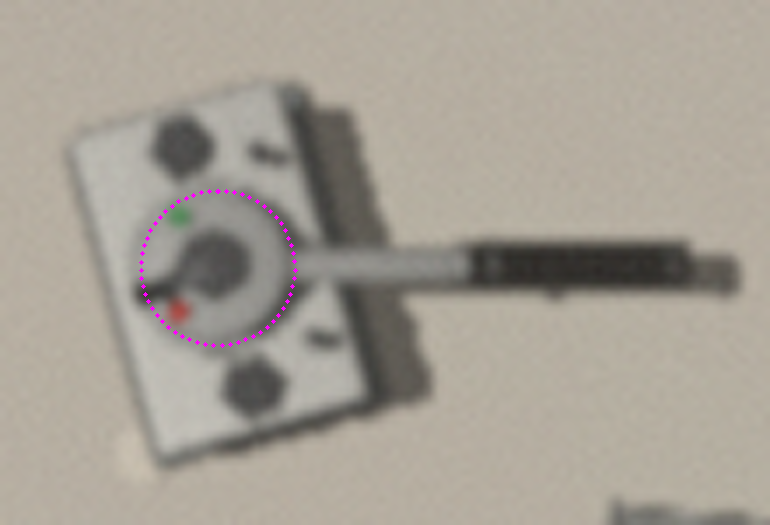

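Emit:
{"op": "play_rows", "data": {
  "increments": [
    [29.5, 0, -25.6, -0.058, 1],
    [59, 0, -51.2, -0.116, 1],
    [88.5, 0, -76.9, -0.175, 1],
    [118, 0, -102.5, -0.233, 1],
    [147.5, 0, -128, -0.291, 1],
    [177, 0, -154, -0.35, 1],
    [206.5, 0, -179.5, -0.408, 1],
    [236, 0, -205, -0.466, 1]
  ]
}}

```text
time: 1.42
tool_pos: [0.4109, 0.2898, 0.405]
ee_rot: [-1.57, -0.001, 0.004]
wrist_force: [0.2, -0.6, -0.6]
grip_width: -0.003
```

Emit:
{"op": "play_rows", "data": {
  "increments": [
    [14, 0, -35, 0, 1],
    [29, 0, -71, 0, 1],
    [44, 0, -108, 0, 1],
    [59, 0, -144, 0, 1],
    [70, 0, -170, 0, 1],
    [74, 10, -180, 0, 1],
    [74, 30, -180, 0, 1],
    [74, 45, -180, 0, 1]
  ]
}}

```text
time: 2.08
tool_pos: [0.4848, 0.111, 0.3586]
ee_rot: [-1.57, -0.0, -0.002]
wrist_force: [-0.9, 0.0, -0.4]
grip_width: 0.001
```

```bash
python3 - <<'E'
from h import *
p=cap('top','t2.png');q=cap('scene','s2.png')
a=cv2.imread('pics/t2.png');cv2.imwrite('pics/t2c.png',cv2.resize(a[150:270,230:400],None,fx=4,fy=4,interpolation=2))
a=cv2.imread('pics/s2.png');cv2.imwrite('pics/s2c.png',cv2.resize(a[130:270,250:410],None,fx=4.2,fy=4.2,interpolation=2))
s=env.state();print(s['tool_pos'],s['ee_rot'],s['wrist_force'],s['grip_width'],s['time'])
E
```

```text
[0.4836307  0.11164348 0.35599295] [-1.57122100e+00  6.68224053e-03 -4.00897407e-06] [-0.99498012  0.21038353 -1.08534505] -0.0028650595447986403 2.1833
```

View pics/t2c.png

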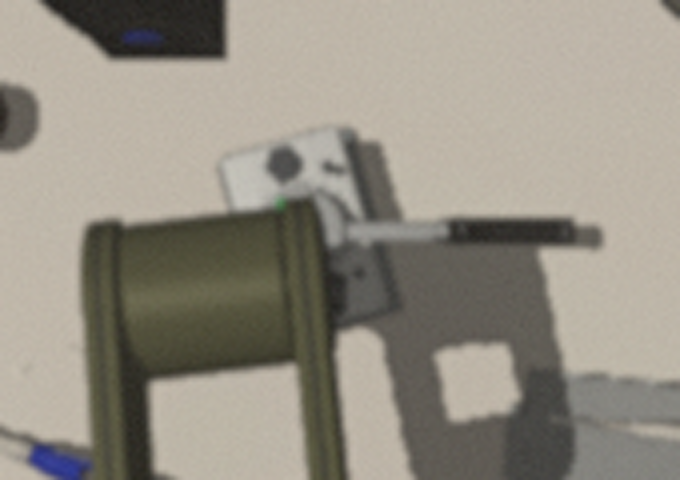

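View pics/s2c.png

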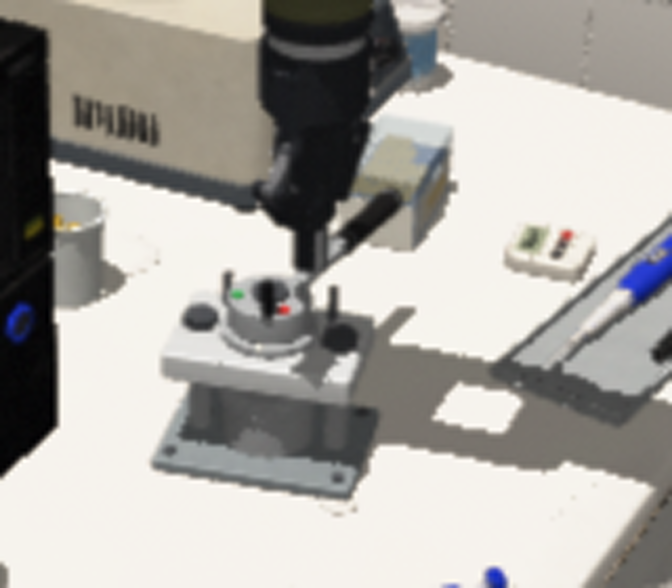

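```bash
python3 - <<'E'
from h import *
q=env.capture('scene')
for n,X in [('tip',(.4845,.111,.183)),('posttop',(.5154,.1101,.1605)),('axis',(.528,.084,.137))]:
    u=proj(q,X);print(n,u,(u-[250,130])*4.2)
for r in env.spot_point(q,'lever_post'):print(r)
s=env.state();print(s['tool_pos'])
E
```

```text
tip [322.93861505 192.74069021] [306.34218322 263.51089888]
posttop [313.72368638 196.32247119] [267.63948282 278.55437902]
axis [314.33832233 198.01088354] [270.22095377 285.64571086]
{'xy': [309.9, 196.4], 'p': 0.53}
[0.48455436 0.11208113 0.35936286]
```

Emit:
{"op": "play_rows", "data": {
  "increments": [
    [0, 10, 0, 0, 1],
    [0, 20, 0, 0, 1],
    [0, 30, 0, 0, 1],
    [0, 39, 0, 0, 1],
    [0, 39, 0, 0, 1],
    [4, 39, 0, 0, 1],
    [8, 39, 0, 0, 1],
    [12, 39, 0, 0, 1]
  ]
}}

```text
time: 2.95
tool_pos: [0.4975, 0.1116, 0.3214]
ee_rot: [-1.571, -0.001, 0.0]
wrist_force: [-0.1, 0.5, 0.1]
grip_width: -0.002
```

Emit:
{"op": "play_rows", "data": {
  "increments": [
    [3, 0, 0, 0, 1],
    [6, 0, 0, 0, 1],
    [9, 0, 0, 0, 1],
    [12, 0, 0, 0, 1],
    [15, 0, 0, 0, 1],
    [18, 0, 0, 0, 1],
    [20, 0, 0, 0, 1],
    [20, 0, 0, 0, 1]
  ]
}}

```text
time: 3.62
tool_pos: [0.5171, 0.1118, 0.3207]
ee_rot: [-1.571, 0.0, 0.0]
wrist_force: [-1.4, 0.5, 0.6]
grip_width: -0.004
```

```bash
python3 - <<'E'
from h import *
q=cap('scene','s3.png')
a=cv2.imread('pics/s3.png');cv2.imwrite('pics/s3c.png',cv2.resize(a[150:250,270:370],None,fx=6,fy=6,interpolation=2))
s=env.state();print(s['tool_pos'],s['ee_rot'],s['wrist_force'],s['time'])
E
```

```text
[0.51701943 0.11163008 0.32070385] [-1.57095386e+00 -1.89990748e-04  3.28530604e-04] [-0.49647084 -0.63507938  0.30351133] 3.6667
```

View pics/s3c.png

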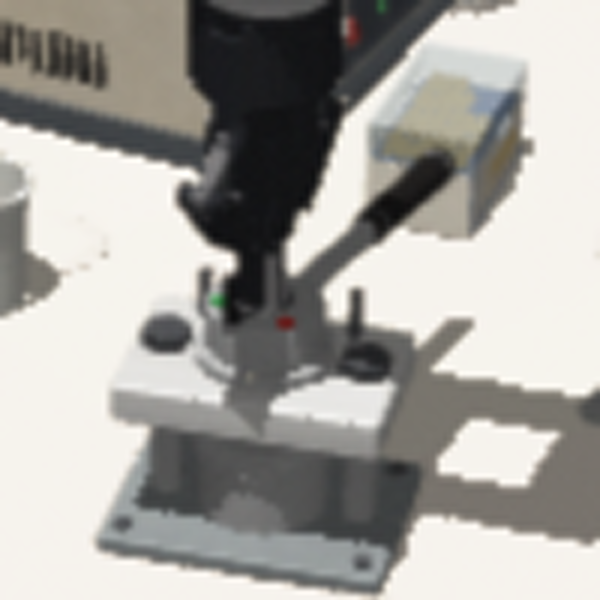

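Emit:
{"op": "play_rows", "data": {
  "increments": [
    [1, 0, 0, 0, 1],
    [2, 0, 0, 0, 1],
    [3, 0, 0, 0, 1],
    [4, 0, 0, 0, 1],
    [5, 0, 0, 0, 1],
    [6, 0, 0, 0, 1],
    [7, 0, 0, 0, 1],
    [7, 0, 0, 0, 1]
  ]
}}

```text
time: 4.33
tool_pos: [0.5239, 0.1114, 0.3206]
ee_rot: [-1.572, 0.0, 0.0]
wrist_force: [-3.5, -1.0, 1.4]
grip_width: -0.001
```

Emit:
{"op": "play_rows", "data": {
  "increments": [
    [0.5, 0, 0, 0, 1],
    [1, 0, 0, 0, 1],
    [1.5, 0, 0, 0, 1],
    [2, 0, 0, 0, 1],
    [2.5, 0, 0, 0, 1],
    [3, 0, 0, 0, 1],
    [3, 0, 0, 0, 1],
    [3, 0, 0, 0, 1]
  ]
}}

```text
time: 5.0
tool_pos: [0.5265, 0.1111, 0.3206]
ee_rot: [-1.573, 0.002, 0.0]
wrist_force: [-6.3, -3.7, 3.0]
grip_width: 0.0
```

```bash
python3 - <<'E'
from h import *
q=cap('scene','s4.png')
a=cv2.imread('pics/s4.png');cv2.imwrite('pics/s4c.png',cv2.resize(a[150:250,270:370],None,fx=6,fy=6,interpolation=2))
s=env.state();print(s['tool_pos'],s['ee_rot'],s['wrist_force'],s['time'])
E
```

```text
[0.52650047 0.11112372 0.32059121] [-1.57250265e+00  1.85368580e-03  1.36061252e-04] [-5.11076677 -3.20255474  2.51753108] 5.05
```

View pics/s4c.png

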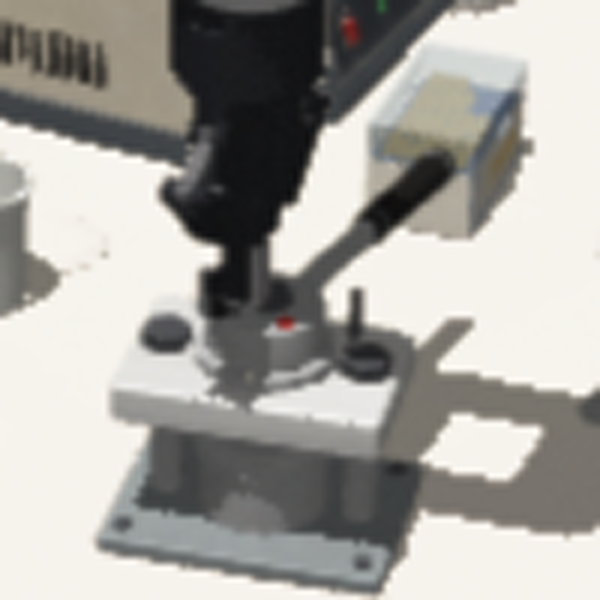

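Emit:
{"op": "play_rows", "data": {
  "increments": [
    [0.5, 0, 0, 0, 1],
    [1, 0, 0, 0, 1],
    [1.5, 0, 0, 0, 1],
    [1.5, 0, 0, 0, 1],
    [1.5, 0, 0, 0, 1],
    [-10, 0, 0, 0, 1],
    [-25, 0, 0, 0, 1],
    [-35, -20, 0, 0, 1]
  ]
}}

```text
time: 5.72
tool_pos: [0.4903, 0.1114, 0.337]
ee_rot: [-1.571, 0.005, -0.0]
wrist_force: [-1.5, 0.0, -1.6]
grip_width: 0.0
```

Emit:
{"op": "play_rows", "data": {
  "increments": [
    [0, -30, -35, 0.1, 0.2],
    [0, -30, -70, 0.2, 0.2],
    [0, -30, -105, 0.26, 0.2],
    [0, -30, -140, 0.26, 0.2],
    [0, -30, -160, 0.26, 0.2],
    [0, -30, -170, 0.26, 0.2],
    [0, -30, -174, 0.26, 0.2],
    [0, -30, -174, 0.26, 0.2]
  ]
}}

```text
time: 6.38
tool_pos: [0.4921, -0.0627, 0.3709]
ee_rot: [-1.57, -0.001, -0.261]
wrist_force: [-0.4, -0.0, 0.2]
grip_width: 0.401
```

```bash
python3 - <<'E'
from h import *
p=cap('top','t5.png');q=cap('scene','s5.png')
a=cv2.imread('pics/t5.png');cv2.imwrite('pics/t5c.png',cv2.resize(a[170:245,275:385],None,fx=7,fy=7,interpolation=2))
a=cv2.imread('pics/s5.png');cv2.imwrite('pics/s5c.png',cv2.resize(a[130:250,270:390],None,fx=5,fy=5,interpolation=2))
s=env.state();print(s['tool_pos'],s['ee_rot'],s['wrist_force'],s['grip_width'],s['time'])
E
```

```text
[ 0.49200683 -0.06164538  0.37068771] [-1.57027005e+00 -3.68136466e-04 -2.58991240e-01] [-0.30369438  0.53422638  0.52444952] 0.39609140508999696 6.4833
```

View pics/t5c.png

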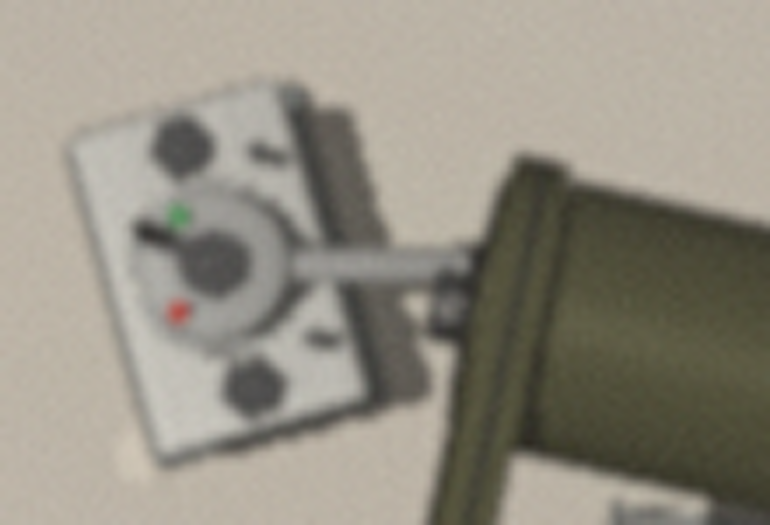

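View pics/s5c.png

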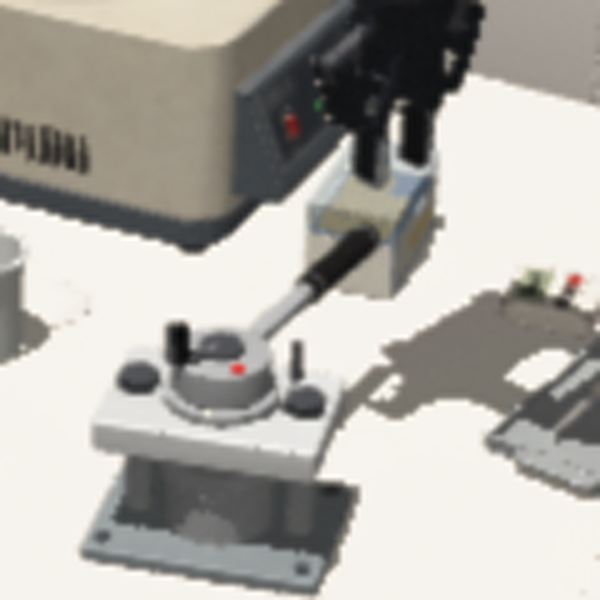

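Emit:
{"op": "play_rows", "data": {
  "increments": [
    [5, 0, 1, 0.12, 0.2],
    [10, 0, 2, 0.24, 0.2],
    [15, 0, 3, 0.36, 0.2],
    [20, 0, 4, 0.48, 0.2],
    [25, 0, 5, 0.6, 0.2],
    [30, 0, 5.8, 0.72, 0.2],
    [36, 0, 5.8, 0.84, 0.2],
    [36, 0, 5.8, 0.96, 0.2]
  ]
}}

```text
time: 7.15
tool_pos: [0.5289, -0.0647, 0.3707]
ee_rot: [-1.57, -0.0, -1.223]
wrist_force: [-0.8, -0.1, 0.1]
grip_width: 0.403
```

Emit:
{"op": "play_rows", "data": {
  "increments": [
    [0, 0, 0, 0.12, 0.2],
    [0, 0, 0, 0.24, 0.2],
    [0, 0, 0, 0.35, 0.2],
    [0, 0, 0, 0.35, 0.2],
    [0, 25, 0, 0.35, 0.2],
    [0, 50, 0, 0.35, 0.2],
    [0, 50, 0, 0.35, 0.2],
    [0, 50, 0, 0.35, 0.2]
  ]
}}

```text
time: 7.82
tool_pos: [0.5276, -0.0652, 0.3192]
ee_rot: [-1.574, 0.001, -1.567]
wrist_force: [0.1, -0.4, 0.4]
grip_width: 0.396
```

```bash
python3 - <<'E'
from h import *
q=cap('scene','s6.png')
a=cv2.imread('pics/s6.png');cv2.imwrite('pics/s6c.png',cv2.resize(a[110:230,290:410],None,fx=5,fy=5,interpolation=2))
s=env.state();print(s['tool_pos'],s['ee_rot'],s['wrist_force'],s['grip_width'],s['time'])
E
```

```text
[ 0.52825205 -0.0654705   0.32102064] [-1.57111021e+00  1.90914991e-04 -1.56744393e+00] [-0.55415134 -0.31070003 -0.27323182] 0.3984804877846633 7.8667
```

View pics/s6c.png

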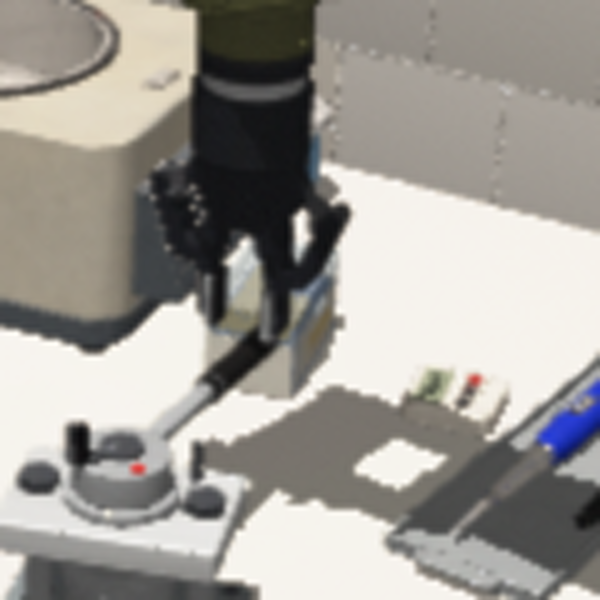

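Emit:
{"op": "play_rows", "data": {
  "increments": [
    [0, 7, 0, 0, 0.2],
    [0, 14, 0, 0, 0.2],
    [0, 21, 0, 0, 0.2],
    [0, 28, 0, 0, 0.2],
    [0, 35, 0, 0, 0.2],
    [0, 42, 0, 0, 0.2],
    [0, 50, 0, 0, 0.2],
    [0, 50, 0, 0, 0.2]
  ]
}}

```text
time: 8.53
tool_pos: [0.5274, -0.0659, 0.2684]
ee_rot: [-1.574, 0.001, -1.57]
wrist_force: [0.7, 0.2, -0.9]
grip_width: 0.404
```

```bash
python3 - <<'E'
from h import *
q=cap('scene','s7.png')
a=cv2.imread('pics/s7.png');cv2.imwrite('pics/s7c.png',cv2.resize(a[130:230,290:390],None,fx=6,fy=6,interpolation=2))
s=env.state();print(s['tool_pos'],s['ee_rot'],s['wrist_force'],s['grip_width'],s['time'])
E
```

```text
[ 0.52763209 -0.06597817  0.26926653] [-1.57332737e+00  6.00923035e-04 -1.56983918e+00] [-0.16103667  0.09221688 -0.29921691] 0.400809409890531 8.5833
```

View pics/s7c.png

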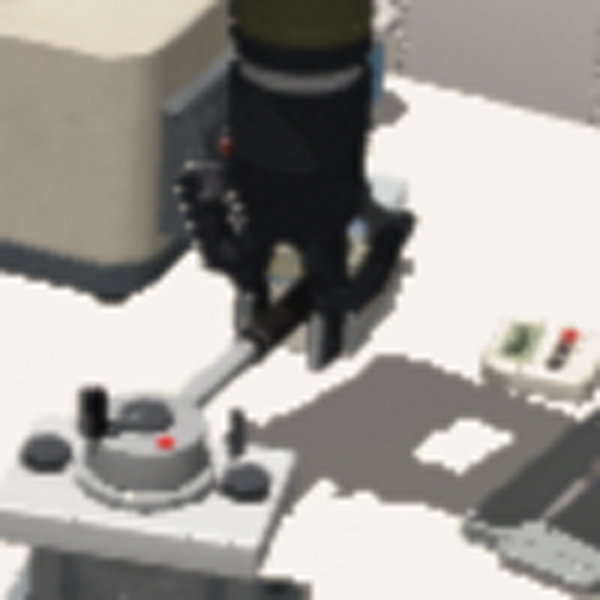

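Emit:
{"op": "play_rows", "data": {
  "increments": [
    [-0.2, 0, 7.5, -0.05, 0.2],
    [-0.8, 0, 15, -0.1, 0.2],
    [-1.7, 0, 22.4, -0.15, 0.2],
    [-3, 0, 29.8, -0.2, 0.2],
    [-4.7, 0, 37.1, -0.25, 0.2],
    [-6.7, 0, 44.3, -0.3, 0.2],
    [-9.1, 0, 51.4, -0.35, 0.2],
    [-11.8, 0, 58.4, -0.4, 0.2]
  ]
}}

```text
time: 9.25
tool_pos: [0.5859, -0.0547, 0.2702]
ee_rot: [-1.576, 0.001, -1.167]
wrist_force: [-5.8, -2.5, 2.1]
grip_width: 0.403
```

Emit:
{"op": "play_rows", "data": {
  "increments": [
    [-0.2, 0, 7.5, -0.05, 0.2],
    [-0.8, 0, 15, -0.1, 0.2],
    [-1.7, 0, 22.4, -0.15, 0.2],
    [-3, 0, 29.8, -0.2, 0.2],
    [-4.7, 0, 37.1, -0.25, 0.2],
    [-6.7, 0, 44.3, -0.3, 0.2],
    [-9.1, 0, 51.4, -0.35, 0.2],
    [-11.8, 0, 58.4, -0.4, 0.2]
  ]
}}

```text
time: 9.92
tool_pos: [0.6353, -0.0216, 0.2703]
ee_rot: [-1.575, 0.0, -0.767]
wrist_force: [-3.9, -5.6, -0.3]
grip_width: 0.401
```

```bash
python3 - <<'E'
from h import *
p=cap('top','t8.png');q=cap('scene','s8.png')
a=cv2.imread('pics/t8.png');cv2.imwrite('pics/t8c.png',cv2.resize(a[140:245,275:385],None,fx=5.5,fy=5.5,interpolation=2))
a=cv2.imread('pics/s8.png');cv2.imwrite('pics/s8c.png',cv2.resize(a[130:230,290:390],None,fx=6,fy=6,interpolation=2))
s=env.state();print(s['tool_pos'],s['ee_rot'],s['wrist_force'],s['grip_width'],s['time'])
E
```

```text
[ 0.63586516 -0.02096172  0.27044823] [-1.57263772e+00 -5.20569679e-04 -7.69227780e-01] [-1.49621779 -2.30242845 -0.49852321] 0.39791568903702984 10.0167
```

View pics/t8c.png

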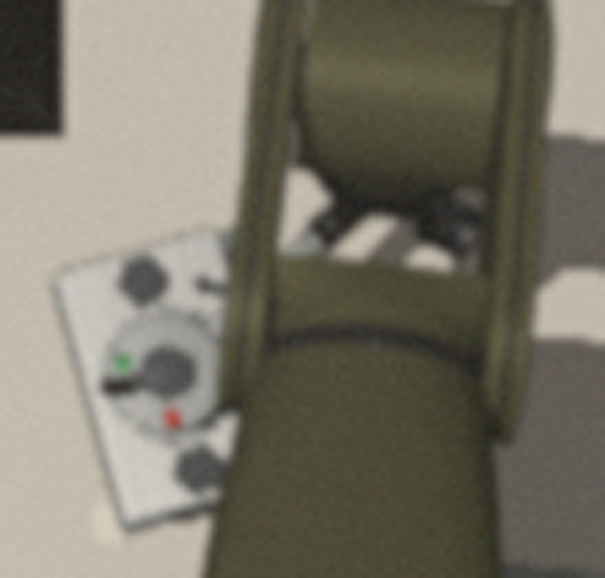

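View pics/s8c.png

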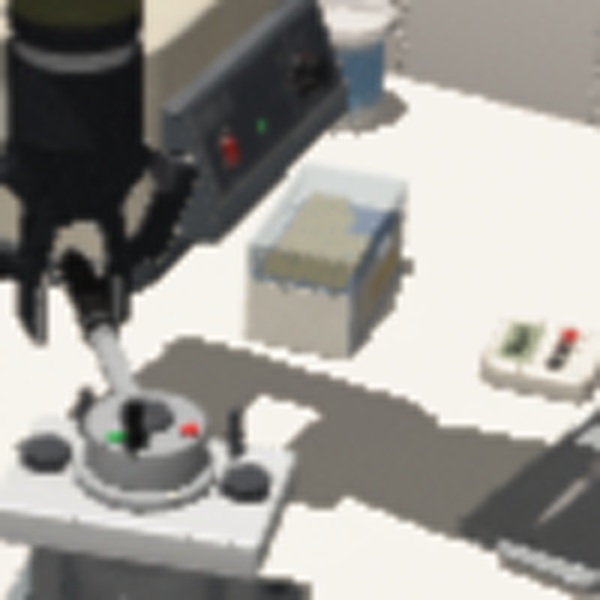

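Emit:
{"op": "play_rows", "data": {
  "increments": [
    [-0.1, 0, 4.5, -0.03, 0.2],
    [-0.3, 0, 9, -0.06, 0.2],
    [-0.6, 0, 13.5, -0.09, 0.2],
    [-1.1, 0, 18, -0.12, 0.2],
    [-1.1, 0, 18, -0.12, 0.2],
    [-0.6, 0, 13.5, -0.09, 0.2],
    [-0.3, 0, 9, -0.06, 0.2],
    [0, 0, 0, 0, 0.2]
  ]
}}

```text
time: 10.68
tool_pos: [0.6357, -0.0203, 0.2712]
ee_rot: [-1.569, -0.0, -0.773]
wrist_force: [0.2, 2.1, -0.1]
grip_width: 0.399
```

Emit:
{"op": "play_rows", "data": {
  "increments": [
    [-0.2, 0, -7.5, 0.05, 0.2],
    [-0.8, 0, -15, 0.1, 0.2],
    [-1.7, 0, -22.4, 0.15, 0.2],
    [-3, 0, -29.8, 0.2, 0.2],
    [-4.7, 0, -37.1, 0.25, 0.2],
    [-6.7, 0, -44.3, 0.3, 0.2],
    [-9.1, 0, -51.4, 0.35, 0.2],
    [-11.8, 0, -58.4, 0.4, 0.2]
  ]
}}

```text
time: 11.35
tool_pos: [0.5862, -0.054, 0.2712]
ee_rot: [-1.568, 0.001, -1.175]
wrist_force: [2.1, 2.6, -0.6]
grip_width: 0.405
```

Emit:
{"op": "play_rows", "data": {
  "increments": [
    [-0.2, 0, -7.5, 0.05, 0.2],
    [-0.8, 0, -15, 0.1, 0.2],
    [-1.7, 0, -22.4, 0.15, 0.2],
    [-3, 0, -29.8, 0.2, 0.2],
    [-4.7, 0, -37.1, 0.25, 0.2],
    [-6.7, 0, -44.3, 0.3, 0.2],
    [-9.1, 0, -51.4, 0.35, 0.2],
    [-11.8, 0, -58.4, 0.4, 0.2]
  ]
}}

```text
time: 12.02
tool_pos: [0.528, -0.0659, 0.2714]
ee_rot: [-1.568, 0.002, -1.575]
wrist_force: [3.1, 2.1, -0.4]
grip_width: 0.397
```

Emit:
{"op": "play_rows", "data": {
  "increments": [
    [-0.2, 0, -7.5, 0.05, 0.2],
    [-0.8, 0, -15, 0.1, 0.2],
    [-1.7, 0, -22.4, 0.15, 0.2],
    [-3, 0, -29.8, 0.2, 0.2],
    [-4.7, 0, -37.1, 0.25, 0.2],
    [-6.7, 0, -44.3, 0.3, 0.2],
    [-9.1, 0, -51.4, 0.35, 0.2],
    [-9.1, 0, -51.4, 0.35, 0.2]
  ]
}}

```text
time: 12.68
tool_pos: [0.476, -0.0568, 0.2712]
ee_rot: [-1.569, 0.001, -1.922]
wrist_force: [0.2, -0.1, 0.1]
grip_width: 0.398
```

```bash
python3 - <<'E'
from h import *
p=cap('top','t9.png');q=cap('scene','s9.png')
a=cv2.imread('pics/t9.png');cv2.imwrite('pics/t9c.png',cv2.resize(a[170:245,275:385],None,fx=7,fy=7,interpolation=2))
a=cv2.imread('pics/s9.png');cv2.imwrite('pics/s9c.png',cv2.resize(a[150:230,290:370],None,fx=8,fy=7,interpolation=2))
s=env.state();print(s['tool_pos'],s['ee_rot'],s['wrist_force'],s['grip_width'],s['time'])
E
```

```text
[ 0.47659782 -0.05714362  0.27112285] [-1.57005859e+00  3.52099968e-04 -1.91958947e+00] [ 0.27341189 -0.33536727  0.01141714] 0.40480605470920833 12.7833
```

View pics/t9c.png

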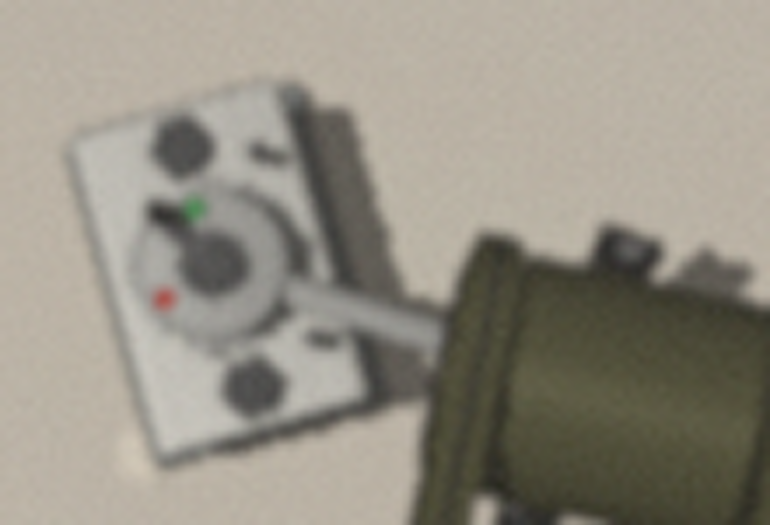

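View pics/s9c.png

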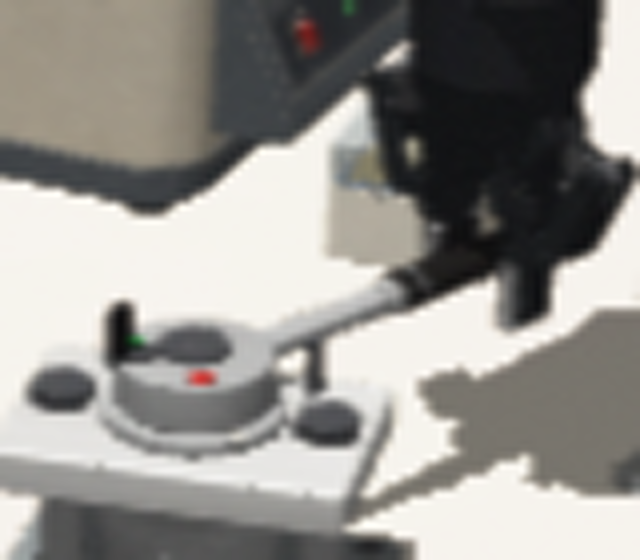

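Emit:
{"op": "play_rows", "data": {
  "increments": [
    [-0.2, 0, 7.5, -0.05, 0.2],
    [-0.8, 0, 15, -0.1, 0.2],
    [-1.7, 0, 22.4, -0.15, 0.2],
    [-3, 0, 29.8, -0.2, 0.2],
    [-4.7, 0, 37.1, -0.25, 0.2],
    [-6.7, 0, 44.3, -0.3, 0.2],
    [-9.1, 0, 51.4, -0.35, 0.2],
    [-11.8, 0, 58.4, -0.4, 0.2]
  ]
}}

```text
time: 13.45
tool_pos: [0.5354, -0.0662, 0.2705]
ee_rot: [-1.576, 0.001, -1.517]
wrist_force: [-6.7, 0.0, 5.2]
grip_width: 0.402
```

Emit:
{"op": "play_rows", "data": {
  "increments": [
    [0, 0, 1.2, -0.008, 0.2],
    [0, 0, 2.4, -0.016, 0.2],
    [0, 0, 3.6, -0.024, 0.2],
    [-0.1, 0, 4.8, -0.032, 0.2],
    [-0.1, 0, 6, -0.04, 0.2],
    [-0.2, 0, 7.2, -0.048, 0.2],
    [-0.2, 0, 8.4, -0.056, 0.2],
    [-0.3, 0, 9, -0.06, 0.2]
  ]
}}

```text
time: 14.12
tool_pos: [0.544, -0.0655, 0.2704]
ee_rot: [-1.575, 0.0, -1.46]
wrist_force: [-5.6, -1.5, 4.1]
grip_width: 0.402
```

Emit:
{"op": "play_rows", "data": {
  "increments": [
    [0, 0, 1.2, -0.008, 0.2],
    [0, 0, 2.4, -0.016, 0.2],
    [0, 0, 3.6, -0.024, 0.2],
    [-0.1, 0, 4.8, -0.032, 0.2],
    [-0.1, 0, 6, -0.04, 0.2],
    [-0.2, 0, 7.2, -0.048, 0.2],
    [-0.2, 0, 8.4, -0.056, 0.2],
    [-0.3, 0, 9, -0.06, 0.2]
  ]
}}

```text
time: 14.78
tool_pos: [0.5529, -0.0644, 0.2704]
ee_rot: [-1.575, 0.0, -1.4]
wrist_force: [-6.6, -1.9, 3.5]
grip_width: 0.403
```

```bash
cat > f.py <<'E'
from cell import env;import numpy as np
s=env.state();y=s['ee_rot'][2];f=s['wrist_force'];p=s['tool_pos']
print('tang %.2f rad %.2f yaw %.3f r %.4f ang %.3f t %.1f'%(-np.sin(y)*f[0]+np.cos(y)*f[1],np.cos(y)*f[0]+np.sin(y)*f[1],y,np.hypot(p[0]-.528,p[1]-.084),np.arctan2(p[1]-.084,p[0]-.528),s['time']))
E
python3 f.py
```

```text
tang -6.88 rad 0.78 yaw -1.400 r 0.1504 ang -1.404 t 14.8
```

Baseline is about 6.9 N while driving. Continuing in 9 mm steps.

Emit:
{"op": "play_rows", "data": {
  "increments": [
    [0, 0, 1.2, -0.008, 0.2],
    [0, 0, 2.4, -0.016, 0.2],
    [0, 0, 3.6, -0.024, 0.2],
    [-0.1, 0, 4.8, -0.032, 0.2],
    [-0.1, 0, 6, -0.04, 0.2],
    [-0.2, 0, 7.2, -0.048, 0.2],
    [-0.2, 0, 8.4, -0.056, 0.2],
    [-0.3, 0, 9, -0.06, 0.2]
  ]
}}

```text
time: 15.45
tool_pos: [0.5618, -0.0626, 0.2704]
ee_rot: [-1.575, 0.0, -1.34]
wrist_force: [-6.4, -2.5, 3.2]
grip_width: 0.401
```

Emit:
{"op": "play_rows", "data": {
  "increments": [
    [0, 0, 1.2, -0.008, 0.2],
    [0, 0, 2.4, -0.016, 0.2],
    [0, 0, 3.6, -0.024, 0.2],
    [-0.1, 0, 4.8, -0.032, 0.2],
    [-0.1, 0, 6, -0.04, 0.2],
    [-0.2, 0, 7.2, -0.048, 0.2],
    [-0.2, 0, 8.4, -0.056, 0.2],
    [-0.3, 0, 9, -0.06, 0.2]
  ]
}}

```text
time: 16.12
tool_pos: [0.5705, -0.0604, 0.2704]
ee_rot: [-1.575, 0.0, -1.28]
wrist_force: [-5.3, -2.9, 3.3]
grip_width: 0.403
```

Emit:
{"op": "play_rows", "data": {
  "increments": [
    [0, 0, 1.2, -0.008, 0.2],
    [0, 0, 2.4, -0.016, 0.2],
    [0, 0, 3.6, -0.024, 0.2],
    [-0.1, 0, 4.8, -0.032, 0.2],
    [-0.1, 0, 6, -0.04, 0.2],
    [-0.2, 0, 7.2, -0.048, 0.2],
    [-0.2, 0, 8.4, -0.056, 0.2],
    [-0.3, 0, 9, -0.06, 0.2]
  ]
}}

```text
time: 16.78
tool_pos: [0.5791, -0.0576, 0.2705]
ee_rot: [-1.575, -0.0, -1.22]
wrist_force: [-5.1, -3.6, 3.2]
grip_width: 0.402
```

Emit:
{"op": "play_rows", "data": {
  "increments": [
    [0, 0, 1.2, -0.008, 0.2],
    [0, 0, 2.4, -0.016, 0.2],
    [0, 0, 3.6, -0.024, 0.2],
    [-0.1, 0, 4.8, -0.032, 0.2],
    [-0.1, 0, 6, -0.04, 0.2],
    [-0.2, 0, 7.2, -0.048, 0.2],
    [-0.2, 0, 8.4, -0.056, 0.2],
    [-0.3, 0, 9, -0.06, 0.2]
  ]
}}

```text
time: 17.45
tool_pos: [0.5873, -0.0544, 0.2705]
ee_rot: [-1.575, -0.0, -1.16]
wrist_force: [-5.9, -3.9, 3.9]
grip_width: 0.403
```

Emit:
{"op": "play_rows", "data": {
  "increments": [
    [0, 0, 1.2, -0.008, 0.2],
    [0, 0, 2.4, -0.016, 0.2],
    [0, 0, 3.6, -0.024, 0.2],
    [-0.1, 0, 4.8, -0.032, 0.2],
    [-0.1, 0, 6, -0.04, 0.2],
    [-0.2, 0, 7.2, -0.048, 0.2],
    [-0.2, 0, 8.4, -0.056, 0.2],
    [-0.3, 0, 9, -0.06, 0.2]
  ]
}}

```text
time: 18.12
tool_pos: [0.5946, -0.0511, 0.2703]
ee_rot: [-1.58, 0.001, -1.1]
wrist_force: [-12.3, -7.2, 7.2]
grip_width: 0.4
```

Emit:
{"op": "play_rows", "data": {
  "increments": [
    [0, 0, 0, 0, 0.2],
    [0, 0, 0, 0, 0.2],
    [0, 0, 0, 0, 0.2],
    [0, 0, 0.3, 0, 0.2],
    [0, 0, 0.6, 0, 0.2],
    [0, 0, 0.6, 0, 0.2],
    [0, 0, 0.6, 0, 0.2],
    [0, 0, 0.6, 0, 0.2]
  ]
}}

```text
time: 18.78
tool_pos: [0.595, -0.051, 0.2703]
ee_rot: [-1.58, 0.001, -1.1]
wrist_force: [-12.1, -7.8, 6.3]
grip_width: 0.401
```

```bash
python3 f.py
```

```text
tang -14.30 rad 1.45 yaw -1.100 r 0.1507 ang -1.110 t 18.8
```

Emit:
{"op": "play_rows", "data": {
  "increments": [
    [0, 0, 0.5, 0, 0.2],
    [0, 0, 1, 0, 0.2],
    [0, 0, 1.5, 0, 0.2],
    [0, 0, 1.5, 0, 0.2],
    [0, 0, 1.5, 0, 0.2],
    [0, 0, 1.5, 0, 0.2],
    [0, 0, 1.5, 0, 0.2],
    [0, 0, 1.5, 0, 0.2]
  ]
}}

```text
time: 19.45
tool_pos: [0.5963, -0.0505, 0.2703]
ee_rot: [-1.581, 0.001, -1.1]
wrist_force: [-12.7, -7.4, 7.6]
grip_width: 0.398
```

```bash
python3 f.py
```

```text
tang -14.67 rad 0.85 yaw -1.100 r 0.1508 ang -1.101 t 19.4
```

Emit:
{"op": "play_rows", "data": {
  "increments": [
    [0, 0, 0.5, 0, 0.2],
    [0, 0, 1, 0, 0.2],
    [0, 0, 1.5, 0, 0.2],
    [0, 0, 1.5, 0, 0.2],
    [0, 0, 1.5, 0, 0.2],
    [0, 0, 1.5, 0, 0.2],
    [0, 0, 1.5, 0, 0.2],
    [0, 0, 1.5, 0, 0.2]
  ]
}}

```text
time: 20.12
tool_pos: [0.5975, -0.05, 0.2703]
ee_rot: [-1.581, 0.001, -1.1]
wrist_force: [-13.4, -8.5, 8.5]
grip_width: 0.396
```

```bash
python3 f.py; python3 - <<'E'
from h import *
q=cap('scene','s10.png')
a=cv2.imread('pics/s10.png');cv2.imwrite('pics/s10c.png',cv2.resize(a[150:230,280:360],None,fx=8,fy=7,interpolation=2))
E
python3 f.py
```

```text
tang -15.85 rad 1.49 yaw -1.100 r 0.1509 ang -1.092 t 20.1
tang -16.33 rad 1.91 yaw -1.100 r 0.1509 ang -1.092 t 20.2
```

View pics/s10c.png

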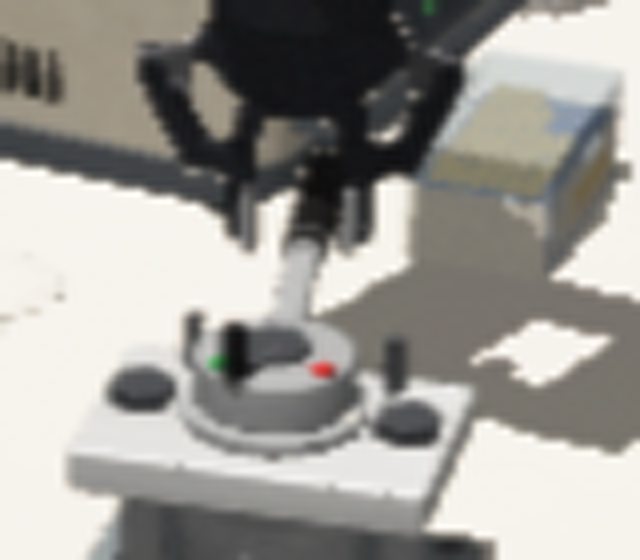

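Emit:
{"op": "play_rows", "data": {
  "increments": [
    [0, 0, -0.7, 0, 0.2],
    [0, 0, -1.4, 0, 0.2],
    [0, 0, -2.1, 0, 0.2],
    [0, 0, -2.8, 0, 0.2],
    [0, 0, -3.5, 0, 0.2],
    [0, 0, -4.2, 0, 0.2],
    [0, 0, -5, 0, 0.2],
    [0, 0, -6, 0, 0.2]
  ]
}}

```text
time: 20.83
tool_pos: [0.5935, -0.0516, 0.2705]
ee_rot: [-1.574, 0.0, -1.101]
wrist_force: [-3.5, -2.7, 3.1]
grip_width: 0.403
```

```bash
python3 f.py
```

```text
tang -4.37 rad 0.83 yaw -1.101 r 0.1506 ang -1.121 t 20.8
```

Emit:
{"op": "play_rows", "data": {
  "increments": [
    [0, 0, -0.7, 0, 0.2],
    [0, 0, -1.4, 0, 0.2],
    [0, 0, -2.1, 0, 0.2],
    [0, 0, -2.8, 0, 0.2],
    [0, 0, -3.5, 0, 0.2],
    [0, 0, -4.2, 0, 0.2],
    [0, 0, -5, 0, 0.2],
    [0, 0, -6, 0, 0.2]
  ]
}}

```text
time: 21.5
tool_pos: [0.5887, -0.0533, 0.2707]
ee_rot: [-1.57, 0.0, -1.1]
wrist_force: [-0.2, -1.5, -0.0]
grip_width: 0.402
```

```bash
python3 f.py;python3 - <<'E'
from h import *
q=cap('scene','s11.png')
a=cv2.imread('pics/s11.png');cv2.imwrite('pics/s11c.png',cv2.resize(a[130:210,280:360],None,fx=8,fy=7,interpolation=2))
E
```

```text
tang -0.90 rad 1.26 yaw -1.100 r 0.1501 ang -1.155 t 21.5
```

View pics/s11c.png

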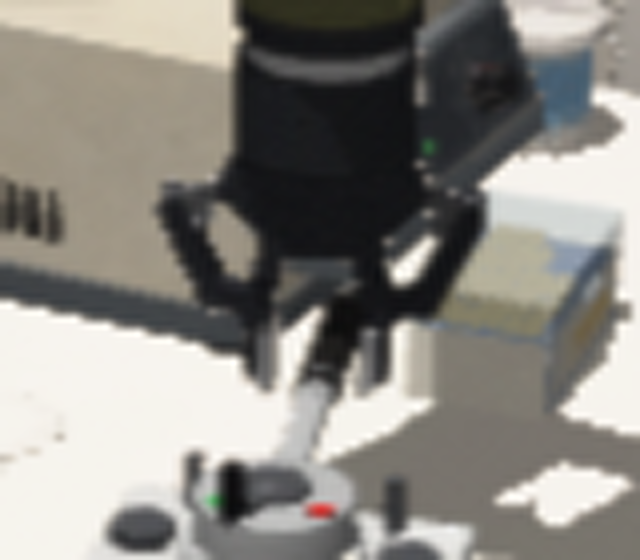

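Emit:
{"op": "play_rows", "data": {
  "increments": [
    [0, 0, -1.5, 0.04, 0.2],
    [0, 0, -3, 0.08, 0.2],
    [0, 0, -3, 0.08, 0.2],
    [0, -15, -3, 0.08, 0.2],
    [0, -30, -3, 0.08, 0.2],
    [0, -50, -3, 0.08, 0.2],
    [0, -70, -3, 0.08, 0.2],
    [0, -90, -3, 0.08, 0.2]
  ]
}}

```text
time: 22.22
tool_pos: [0.586, -0.0546, 0.3617]
ee_rot: [-1.57, 0.0, -1.179]
wrist_force: [-0.6, 0.2, -0.2]
grip_width: 0.401
```

Emit:
{"op": "play_rows", "data": {
  "increments": [
    [0, -10, 0, 0, 0.2],
    [20, -20, 0, 0, 0.2],
    [50, -20, 0, 0, 0.2],
    [80, -20, 0, 0, 0.2],
    [110, -20, 0, 0, 0.2],
    [140, -20, 0, 0, 0.2],
    [150, -20, 0, 0, 0.2],
    [150, -20, 0, 0, 0.2]
  ]
}}

```text
time: 22.88
tool_pos: [0.6435, -0.1955, 0.3799]
ee_rot: [-1.571, 0.0, -1.182]
wrist_force: [-0.0, 0.6, -0.1]
grip_width: 0.398
```

```bash
python3 - <<'E'
from h import *
p=cap('top','t12.png');q=cap('scene','s12.png')
a=cv2.imread('pics/t12.png');cv2.imwrite('pics/t12c.png',cv2.resize(a[150:245,275:385],None,fx=6,fy=6,interpolation=2))
a=cv2.imread('pics/s12.png');cv2.imwrite('pics/s12c.png',cv2.resize(a[130:230,280:400],None,fx=6,fy=6,interpolation=2))
s=env.state();print(s['tool_pos'],s['wrist_force'],s['time'])
for n,z in[('timer',0),('tip_box',0),('bottle_amber',0)]:
    for r in env.spot_point(p,n)[:1]:print(n,r['p'],ray(p,r['xy'],z))
E
```

```text
[ 0.64296139 -0.1931663   0.38002829] [0.64277612 0.97111619 0.12872485] 22.9833
tip_box 0.51 [ 0.60422145 -0.27403513  0.        ]
```

View pics/t12c.png

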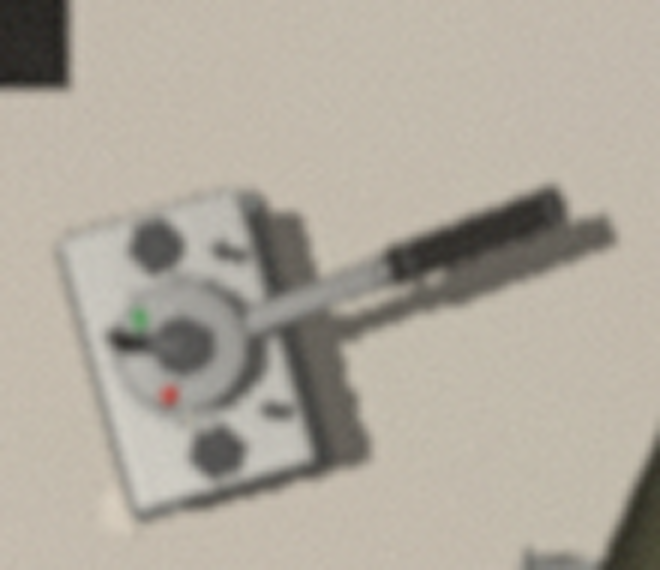

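View pics/s12c.png

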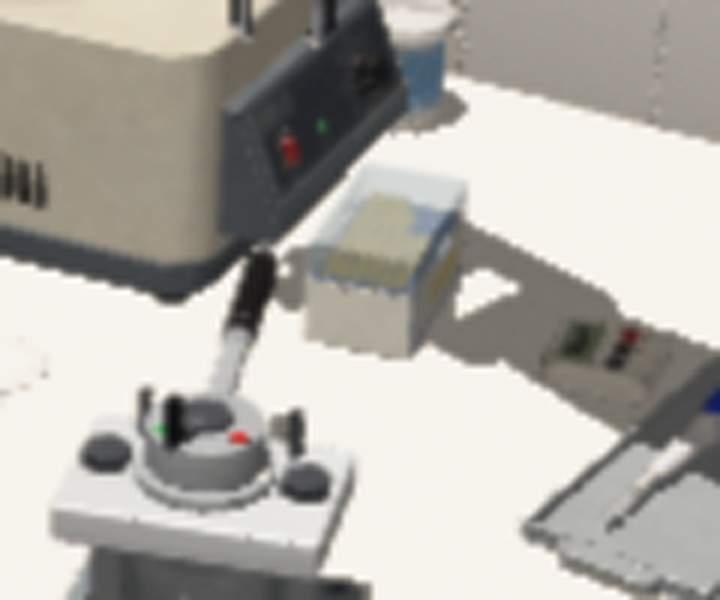

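```bash
python3 - <<'E'
from h import *
print(env.close_job())
E
```

```text
the job is handed in; nothing more can be done
None
```

I finished the job and handed it in at about 23 s of the 67 s allowed; no verdict came back.

- **Lever:** I pushed it fully over with shut fingers, staying at about 7 N in the readings. The last top picture shows it about 0.45 rad over on the green-dot side.
- **Screw:** I straddled the grip with the fingers half open and made one full swing, a return, and a second swing. On the second, the force rose from the steady 7 N to 14 N at a handle angle of about +0.15 rad. That is well clear of the studs, so I took it as the captive stop. From the swing angles I estimate the screw at about 1.1 to 1.5 rad, not measured directly.
- **Lean and release:** I held about 14 to 16 N for around 2 s (highest reading 16.3 N), eased off to zero force and lifted clear.

**Last checks:**
- The arm touches nothing, and wrist force is near zero.
- The handle rests at about +0.09 rad. It sprang back an estimated 0.05 rad on release, a little more than I expected.
- At the stop the grip gave about 1.7 mm per N, softer than the stated 0.7. I put this down to finger compliance but did not confirm it.
- I could not measure directly that the dog still rests on the stop; I am relying on the screw's friction to keep it there.
- The tip box reads within 6 mm of its starting position. The detector did not report the timer or the bottle in the last top picture, but the timer looks unmoved in the scene picture. The arm felt no contact near any of the three.

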